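Radius leaves on a pipe spool

TASK

Check the two pipe ends of the spool clamped on the bench with the radius leaves: on each straight end of pipe, thick and thin, set the leaf whose concave arc has the same radius, astride the pipe from above, upright and square across it, so that it sits fully down without rocking, between the steel strap and the open end. Let go of both leaves and leave the third leaf, which fits neither, standing where it is.

Things in the scene. Friction and masses are not known exactly. Their poses are not given: they have to be found in the camera images.
- spool: Fixed steel pipe spool, 260 long along its y, axis 60 above the bench, on a plywood board 76 x 240 with wooden saddles. +y end: pipe of 60 outer diameter; -y end: pipe of 40; taper in the middle. 2 mm steel straps at 30 to 46 either side; free straight pipe from 46 to 130 either side, middle at y = +88 / -88. Origin: on the bench under its middle; z up. (mm)
- leaf_small: Smallest aluminium radius leaf standing on two feet, 26 thick (y), 70 high: concave arc below, radius 20, 64 over the feet, crown 12 above the soles; on top a grip tab 36 wide (x), grip across y with fingertips 30 to 40 above the origin. 0.16 kg. Origin: between the feet at sole level; z up, x along the span. Seated on 40 pipe its origin is 8 above the pipe axis (68 above the bench). (mm)
- leaf_medium: Middle-sized aluminium radius leaf standing on two feet, 26 thick (y), 70 high: concave arc below, radius 30, 83 over the feet, crown 18 above the soles; on top a grip tab 36 wide (x), grip across y with fingertips 30 to 40 above the origin. 0.16 kg. Origin: between the feet at sole level; z up, x along the span. Seated on 60 pipe its origin is 12 above the pipe axis (72 above the bench). (mm)
- leaf_large: Widest aluminium radius leaf standing on two feet, 26 thick (y), 70 high: concave arc below, radius 40, 102 over the feet, crown 23 above the soles; on top a grip tab 36 wide (x), grip across y with fingertips 30 to 40 above the origin. 0.16 kg. Origin: between the feet at sole level; z up, x along the span. Fits neither pipe of the spool. (mm)
Mind the look-alikes: they are no part of the job. Leave any brown or pink look-alike of the leaf_large alone.

How it is judged (in metres and radians):
At the end, for the whole second after the job is handed in: Medium leaf at rest on the 60 mm pipe, small leaf on the 40 mm pipe, each within 8 mm sideways of the pipe axis, 5 mm of its seated height, 55 to 125 mm from the spool's middle, square and upright within 12 degrees; the large leaf upright and within 20 mm of its start (x of leaf_medium in the frame of spool between -0.008 and 0.008 m and y of leaf_medium in the frame of spool between 0.055 and 0.125 m and z of leaf_medium in the frame of spool between 0.0674 and 0.0774 m and angle between the y axis of each of leaf_medium, leaf_small and the y axis of spool, either way round below 0.22 rad and angle between each of leaf_medium, leaf_small's own z axis and vertical below 0.22 rad and linear speed of each of leaf_medium, leaf_small below 0.02 m/s and contact force between each of leaf_medium, leaf_small and spool above 0.3 N and x of leaf_small in the frame of spool between -0.008 and 0.008 m and y of leaf_small in the frame of spool between -0.125 and -0.055 m and z of leaf_small in the frame of spool between 0.0632 and 0.0732 m and distance of leaf_large from where it was at the start of the episode below 0.02 m and angle between leaf_large's own z axis and vertical below 0.2 rad); the robot touches nothing.
It also fails if it takes over 56 s, if anything falls off the work surface, if the arm or the gripper's body presses on something with over 40 N, if the wrist force passes 120 N, or if a joint passes its speed limit or range.

ROBOT

A 6-joint arm with a two-finger parallel gripper is mounted at the origin on a cart in front of the work surface, level with it; the furniture and walls round the work are solid. World frame = base frame: x ahead of the robot, y to its left, z up, the work surface at z = 0. Lengths are in m, angles in degrees, forces in N, time in s.
With the tool pointing down it reaches from about 0.4 to 0.825 m from the base axis. Payload 7 kg.
Tool frame: the origin (TCP) lies on the mounting face of the last link; the fingertips stand 178 mm ahead of it and the grasp point (between the pads) lies 159 mm ahead of it (ctrl.tip_extent is the distance from the TCP to the fingertips, in m); z points along the fingers, y is the direction in which the jaws open and shut (so a half turn about z gives the same grasp; the last joint's range is limited). The gripper opens to 88 mm and grips with 3 to 60 N. Pads are 19 mm wide; open, the fingers measure 130 mm over their backs; the gripper's body (78 mm by 193 mm) begins 47 mm behind the grasp point.
Start: joints at [-57.118, 20.546, 0.682, 0, -70.136, -16.507], TCP at [0.19, -0.648, 0.405] pointing down, gripper open.
Joint ranges: [-176.03, 176.03], [-82.01, 121.73], [-58.28, 71.71], [-173.87, 95.51], [-174.79, -0.11], [-173.66, 173.66]. Speed limits (degrees/s): [136.94, 136.94, 172.46, 180, 180, 180].

INTERFACE

Orientations are given as [roll, pitch, yaw] about the fixed x, y, z axes, in that order (R = Rz(yaw) Ry(pitch) Rx(roll)).
In Python, from plant import ctrl gives the robot as it stands. The module is installed in compiled form; this text tells all that it offers.
- The arm moves only by the tool carry_out, never from a script. Its argument "moves" is text: rows parted by semicolons, each of 7 numbers parted by spaces: the finger opening in m, from 0 to 0.0876, then the shift along the tool's x, y, z in m, then the turn, a rotation vector about the tool's x, y, z in rad. A call has 1 to 20 rows; each row is the pose to reach, as a shift and turn from the pose commanded when the call began, along the tool's axes at that moment; what a row does not reach only later rows make up. A row lasts 1/10 s, in which the tool goes at most 50 mm and 8.59 degrees, less where a joint would pass 70% of its speed; a pose out of reach is approached as far as the arm can. A call with a gripper value outside its range is refused whole. The fingers move at their own pace and stop on an object; the grip force is fixed at half the most. Time passes only in rows, so rows that repeat a pose let the fingers close. It gives the time, the measured TCP pose, the force and the opening at its end, in the units of the state.
- ctrl.get_obs(): the state, without advancing time (a new reading comes with each control period).
- ctrl.snapshot(name): name is "scene" or "top"; returns a dict with "image" (384x512x3 uint8, red, green, blue), "K" (3x3 intrinsics, pixels), "k1" (the pictures are not rectified: a ray, as slopes to the right and down, at radius r is drawn at 1 + k1 r^2 times it, then the intrinsics apply), "R" (3x3) and "t" (3): a world point X has camera coordinates R X + t. Camera axes: x right, y down, z forward; pixel columns grow to the right and rows downward; lengths in m; the calibration is good to about 2 mm. A picture is of the moment at which its call begins. There is no depth.
- ctrl.close_job(): hands the job in, once; it reports no verdict.
Trained networks look in a picture, given as the dict that the camera call returned (one of the last four; its "shot" number tells which), for a name from the list of things; names that differ only in an ending like _2 or _b are one class to them, and where a whole thing is asked for, a point or a joint stands for the part that bears it (a point fixed in the world has none). Each returns a list of dicts, best first, with "confidence" (0 to 1); they miss things now and then, are a little off and sometimes report something else, mostly with a low value. They report only what shows in the picture. A call takes as long as a camera call. They do not tell look-alikes from the thing itself.
- ctrl.recognise(picture, label): "extent" ([left, top, right, bottom] in pixels, round what is visible of it).
- ctrl.trace(picture, label): "region" (384x512 bool, what is visible of it) and "extent" ([left, top, right, bottom] in pixels, round what is visible of it).
- ctrl.mark_of(picture, label): "at" ([row, column] in pixels: a listed point, or the origin of a listed thing).
The state is a dict: "clock": time; "joint_pos": joint angles; "qvel": joint speeds; "tau": joint torques, N m; "tool_pos": TCP position; "orientation": TCP orientation; "force": force on the tool from outside, world axes, zero at the start; "moment": the same for the moment, N m; "opening": finger opening in m.
Only numpy, scipy, OpenCV 4.12 (cv2) and the standard library are available. Lean on these libraries where they do the work, as an engineer would, in place of code of your own. Each camera call takes 0.05 s, during which the arm holds its last target.

## Working session

There is one attempt and no reset: what is moved stays moved. The work goes in short steps, Python scripts to look and compute and a tool call to move; the robot and the scene stay as the last step left them, time stands still between calls to the robot, and variables do not carry over. Pictures are saved under pics/ and viewed, and the job is handed in when it is done.

Besides the shell and the picture viewer there is one more tool, called after "Request:" by a JSON object that holds its "method" and its "body", one argument or row to a line. carry_out: Moves the arm, as the interface text tells. Its arguments: {"type":"object","properties":{"moves":{"type":"string"}},"required":["moves"]}

```bash
mkdir -p pics; ls
cat > h.py <<'E'
import numpy as np, cv2
from plant import ctrl
from scipy.spatial.transform import Rotation as Ro
def proj(s,X):
    X=np.atleast_2d(X); c=X@np.array(s["R"]).T+np.array(s["t"]); p=c[:,:2]/c[:,2:]
    r2=(p**2).sum(1,keepdims=True); p=p*(1+s["k1"]*r2); K=np.array(s["K"])
    return np.c_[p[:,0]*K[0,0]+K[0,2],p[:,1]*K[1,1]+K[1,2]]
def ray(s,uv):
    K=np.array(s["K"]); d=np.array([(uv[0]-K[0,2])/K[0,0],(uv[1]-K[1,2])/K[1,1]]); p=d.copy()
    for _ in range(30): p=d/(1+s["k1"]*(p@p))
    R=np.array(s["R"]); return -R.T@np.array(s["t"]), R.T@np.r_[p,1]
def onz(s,uv,z):
    o,d=ray(s,uv); return o+d*(z-o[2])/d[2]
def save(s,n,sc=1,crop=None):
    im=cv2.cvtColor(s["image"],cv2.COLOR_RGB2BGR)
    if crop: im=im[crop[1]:crop[3],crop[0]:crop[2]]
    cv2.imwrite("pics/"+n,cv2.resize(im,None,fx=sc,fy=sc,interpolation=cv2.INTER_CUBIC))
E
python3 - <<'E'
from h import *
for c in ["top","scene"]:
    s=ctrl.snapshot(c); save(s,c+"0.png",1.5)
    o,d=ray(s,(256,192)); print(c,o,d)
    for l in ["spool","leaf_small","leaf_medium","leaf_large"]:
        for r in ctrl.trace(s,l): print(l,r["confidence"],r["extent"])
        for r in ctrl.mark_of(s,l): print("  mark",r["confidence"],r["at"],onz(s,r["at"][::-1],0))
print(ctrl.get_obs())
E
```

```text
pics
top [0.39054023 0.01557809 0.94563295] [ 0.12814432  0.02628163 -0.99146511]
spool 0.69 [242.1, 114.8, 343.9, 161.6]
  mark 0.58 [138.6, 289.7] [ 0.66062242 -0.05100357  0.        ]
leaf_small 0.7 [254.0, 204.6, 263.1, 223.9]
  mark 0.54 [215.2, 261.4] [0.45051881 0.02592614 0.        ]
leaf_medium 0.57 [196.0, 192.7, 214.6, 225.3]
  mark 0.84 [207.8, 206.4] [0.46974899 0.17346547 0.        ]
leaf_large 0.95 [327.4, 184.6, 343.0, 225.1]
leaf_large 0.85 [196.6, 113.8, 215.5, 147.1]
leaf_large 0.63 [233.1, 239.3, 247.9, 281.2]
leaf_large 0.61 [148.5, 257.8, 190.8, 272.4]
leaf_large 0.59 [335.1, 242.6, 364.5, 275.3]
  mark 0.77 [203.3, 335.8] [ 0.48274661 -0.17270663  0.        ]
  mark 0.71 [258.4, 348.9] [ 0.33762317 -0.20400519  0.        ]
  mark 0.66 [259.1, 242.9] [0.33496657 0.07410335 0.        ]
  mark 0.65 [127.8, 205.7] [0.69195563 0.1811893  0.        ]
  mark 0.58 [264.2, 165.4] [0.31956053 0.27944161 0.        ]
scene [-0.04638083  0.65489691  0.55820685] [ 0.55280572 -0.62982561 -0.54603964]
spool 0.58 [203.7, 128.9, 260.3, 187.1]
  mark 0.58 [167.7, 238.2] [ 0.64648
[... 693 characters left out ...]
.8, 301.4] [0.32752243 0.07288825 0.        ]
{'clock': 0.9, 'joint_pos': array([-5.71180292e+01,  2.05457812e+01,  6.83424879e-01,  9.97023750e-04,
       -7.01353855e+01, -1.65070198e+01]), 'qvel': array([-0.09521704,  0.07884157, -0.04934342,  0.01710955, -0.00802223,
       -0.05527302]), 'tau': array([-1.94811009e-04, -5.82357001e+01,  2.93290329e+01,  7.00228304e+00,
        1.24464958e-02, -2.32253035e-05]), 'tool_pos': array([ 0.19027795, -0.64761523,  0.40468208]), 'orientation': array([-1.79997569e+02, -2.57460963e-04, -1.63624710e+02]), 'force': array([-0.43627689, -0.47362965, -0.35836003]), 'moment': array([ 0.05363867,  0.03178884, -0.01938769]), 'opening': 0.08789797445841134}
```

View pics/top0.png

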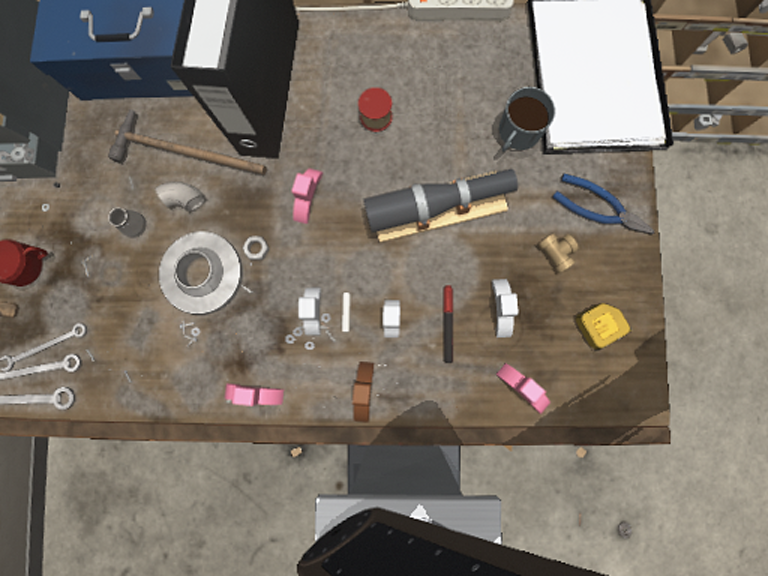

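View pics/scene0.png

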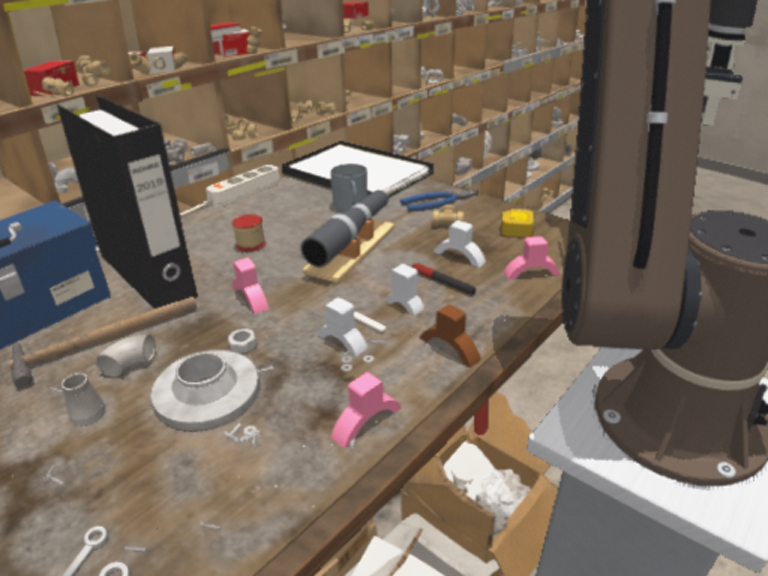

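```bash
cat >> h.py <<'E'
def hull(m,P):
    cv2.fillConvexPoly(m,cv2.convexHull((P*16).round().astype(np.int32)),1,shift=4)
def leaf_pts(kind):
    w,R,h=dict(s=(.032,.020,.012),m=(.0415,.030,.018),l=(.051,.040,.023))[kind]
    cz=h-R; Ro_=np.hypot(w,cz); parts=[]
    a0=np.arctan2(-cz,w); i0=np.arctan2(-cz,np.sqrt(R*R-cz*cz))
    for k in range(12):
        q=[]
        for f in (k/12,(k+1)/12):
            a=a0+(np.pi-2*a0)*f; b=i0+(np.pi-2*i0)*f
            q+= [(Ro_*np.cos(a),cz+Ro_*np.sin(a)),(R*np.cos(b),cz+R*np.sin(b))]
        parts.append(np.array([(x,y,z) for x,z in q for y in(-.013,.013)]))
    parts.append(np.array([(x,y,z) for x in(-.018,.018) for y in(-.013,.013) for z in(.025,.07)]))
    return parts
def spool_pts(board=False):
    a=np.linspace(0,2*np.pi,32); parts=[]
    def cyl(y0,r0,y1,r1): parts.append(np.array([(r*np.cos(t),y,.06+r*np.sin(t)) for y,r in((y0,r0),(y1,r1)) for t in a]))
    cyl(.03,.03,.13,.03); cyl(-.13,.02,-.03,.02); cyl(-.03,.02,.03,.03)
    if board: parts.append(np.array([(x,y,z) for x in(-.038,.038) for y in(-.12,.12) for z in(0,.01)]))
    return parts
def pose(parts,p,z=0):
    c,s=np.cos(p[2]),np.sin(p[2]); M=np.array([[c,-s,0],[s,c,0],[0,0,1]])
    return [q@M.T+[p[0],p[1],z] for q in parts]
def render(s,parts):
    S=4; m=np.zeros((384*S,512*S),np.uint8)
    for q in parts: hull(m,(proj(s,q)+.5)*S-.5)
    return cv2.resize(m.astype(np.float32),(512,384),interpolation=cv2.INTER_AREA)
def fit(obs,parts,p0,z=0):
    from scipy.optimize import minimize
    def c(p):
        e=0
        for s,M in obs:
            r=render(s,pose(parts,p,z)); e+=np.abs(r-M).sum()/M.sum()
        return e
    best=None
    for dy in (0,):
        for d in (-.12,0,.12):
            q=np.array(p0)+[0,0,d]
            o=minimize(c,q,method="Nelder-Mead",options=dict(initial_simplex=q+np.vstack([[0,0,0],np.diag([.01,.01,.15])]),xatol=1e-4,fatol=1e-4))
            if best is None or o.fun<best.fun: best=o
    return best.x,best.fun
def overlay(s,parts,n,crop,sc=4,col=(0,0,255)):
    im=cv2.cvtColor(s["image"],cv2.COLOR_RGB2BGR)[crop[1]:crop[3],crop[0]:crop[2]]
    im=cv2.resize(im,None,fx=sc,fy=sc,interpolation=cv2.INTER_CUBIC)
    m=cv2.resize((render(s,parts)[crop[1]:crop[3],crop[0]:crop[2]]),None,fx=sc,fy=sc)
    cs,_=cv2.findContours((m>.5).astype(np.uint8),cv2.RETR_LIST,cv2.CHAIN_APPROX_NONE)
    cv2.drawContours(im,cs,-1,col,1); return im
E
cat > f.py <<'E'
from h import *
from scipy import ndimage as N
T=ctrl.snapshot("top"); S=ctrl.snapshot("scene")
def gray(s):
    h=cv2.cvtColor(s["image"],cv2.COLOR_RGB2HSV); return h
def nearmask(s,kind,p):
    h=gray(s); w=(h[...,1]<50)&(h[...,2]>115)
    r=render(s,pose(leaf_pts(kind),p))>0
    near=cv2.dilate(r.astype(np.uint8),np.ones((13,13)))>0
    return (w&near).astype(np.float32)
ims=[]
res={}
for k,p in dict(s=(.45,.027,1.57),m=(.47,.173,1.57),l=(.479,-.162,1.57)).items():
    for it in range(2):
        obs=[(s,nearmask(s,k,p)) for s in (T,S)]
        p,e=fit(obs,leaf_pts(k),p)
    print(k,p,np.degrees(p[2]),e)
    for one in obs: print("   single",fit([one],leaf_pts(k),p))
    res[k]=p
P=[];
for s in (T,S):
    M=max(ctrl.trace(s,"spool"),key=lambda r:r["confidence"])["region"].astype(np.float32); P.append((s,M))
h=[(s,((lambda g:(g[...,2]<125)&(g[...,1]<70))(gray(s))&(cv2.dilate(M,np.ones((7,7)))>0)).astype(np.float32)) for s,M in P]
for nm,o,b in (("trace",P,True),("trace-nb",P,False),):
    p,e=fit(o,spool_pts(b),(.655,-.05,.15)); print(nm,p,np.degrees(p[2]),e)
    for one in o: print("   single",fit([one],spool_pts(b),p))
res["spool"]=p
a=overlay(T,sum([pose(leaf_pts(k),res[k]) for k in "sml"],[])+pose(spool_pts(),p),"",(190,100,360,240))
b=overlay(S,sum([pose(leaf_pts(k),res[k]) for k in "sml"],[])+pose(spool_pts(),p),"",(190,110,340,250))
cv2.imwrite("pics/ovT.png",a); cv2.imwrite("pics/ovS.png",b)
m=np.vstack([x[1][90:250,180:360] for x in P]); cv2.imwrite("pics/m.png",cv2.resize(m*255,None,fx=2,fy=2))
E
python3 f.py
```

```text
s [ 0.45980021  0.02687848 -0.03540779] -2.028716912667512 0.9411790370941162
   single (array([ 0.45990306,  0.02687198, -0.03487053]), np.float64(0.45010730624198914))
   single (array([0.46161282, 0.02656722, 0.01834391]), np.float64(0.48898836970329285))
m [0.4940713  0.19405298 1.83199514] 104.96558949604257 1.176832914352417
   single (array([0.49791589, 0.19369395, 1.90259817]), np.float64(0.5669326186180115))
   single (array([0.48340517, 0.19260445, 1.444073  ]), np.float64(0.5414027571678162))
l [ 0.47943452 -0.16857037  0.07010969] 4.016989271941814 0.29714250564575195
   single (array([ 0.4790912 , -0.16864512,  0.06191104]), np.float64(0.18571428954601288))
   single (array([ 0.47985092, -0.16767503,  0.08616469]), np.float64(0.09958657622337341))
trace [ 0.66391341 -0.0565097   0.25303481] 14.497826676683827 0.14797797799110413
   single (array([ 0.66324642, -0.05529983,  0.24079221]), np.float64(0.043293826282024384))
   single (array([ 0.66612595, -0.05835939,  0.27859888]), np.float64(0.07521630823612213))
trace-nb [ 0.65928474 -0.05602209  0.27897113] 15.98386848610623 0.7120818495750427
   single (array([ 0.66106507, -0.05688644,  0.25486147]), np.float64(0.31316080689430237))
   single (array([ 0.64281189, -0.03409106,  0.37629194]), np.float64(0.37949004769325256))[ WARN:0@45.794] global loadsave.cpp:1063 imwrite_ Unsupported depth image for selected encoder is fallbacked to CV_8U.
```

```bash
python3 - <<'E'
t=open('f.py').read()
t=t.replace("s=(.45,.027,1.57),m=(.47,.173,1.57),l=(.479,-.162,1.57)","s=(.45,.027,0.),m=(.468,.173,0.),l=(.479,-.168,0.05)")
t=t.replace("    return (w&near).astype(np.float32)","""    w=w&near
    n,L,st,_=cv2.connectedComponentsWithStats(w.astype(np.uint8),connectivity=4)
    return (L==1+np.argmax(st[1:,4])).astype(np.float32)""").replace("fit([one],leaf_pts(k),p)","fit([one],leaf_pts(k),p),one[1].sum()")
t=t.replace(',("trace-nb",P,False),',',').replace("ones((13,13))","ones((9,9))").replace("spool_pts(),p","spool_pts(True),p")
open('f.py','w').write(t)
E
python3 f.py
```

```text
s [ 0.45996339  0.02680094 -0.00143638] -0.08229843216067793 0.6304465532302856
   single (array([ 0.45911043,  0.02714584, -0.04478276]), np.float64(0.27966994047164917)) 356.0
   single (array([0.46113693, 0.02730655, 0.019464  ]), np.float64(0.34641534090042114)) 809.0
m [0.47259802 0.17183739 0.14238939] 8.158311141816146 0.9311330318450928
   single (array([ 0.48430792,  0.17306512, -0.15261341]), np.float64(0.4866132438182831)) 733.0
   single (array([0.47471876, 0.16801155, 0.14448095]), np.float64(0.4041556417942047)) 1134.0
l [ 0.4795936  -0.16851923  0.0726614 ] 4.163191767448474 0.29049384593963623
   single (array([ 0.47905919, -0.16863695,  0.06235592]), np.float64(0.190191388130188)) 418.0
   single (array([ 0.47987449, -0.16762859,  0.0845686 ]), np.float64(0.08944389969110489)) 508.0
trace [ 0.66473555 -0.05766404  0.25593984] 14.664272837071422 0.10730603337287903
   single (array([ 0.66376004, -0.05645938,  0.24518235]), np.float64(0.04181034490466118))
   single (array([ 0.66664438, -0.06000524,  0.27096893]), np.float64(0.04593596234917641))[ WARN:0@36.081] global loadsave.cpp:1063 imwrite_ Unsupported depth image for selected encoder is fallbacked to CV_8U.
```

View pics/ovT.png

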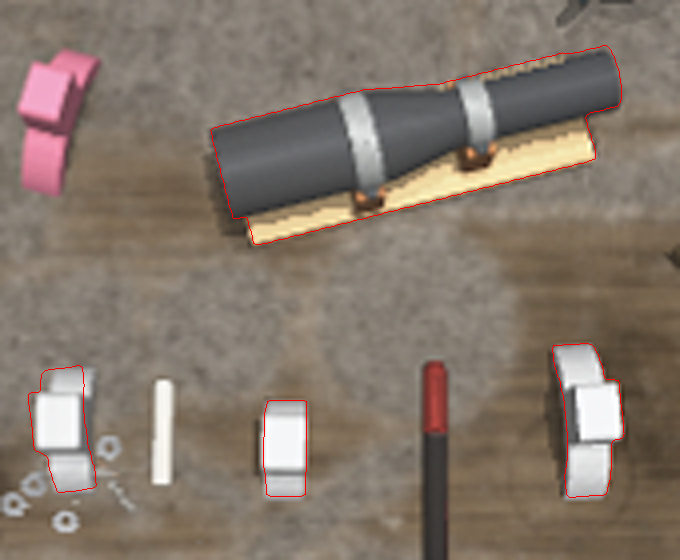

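View pics/ovS.png

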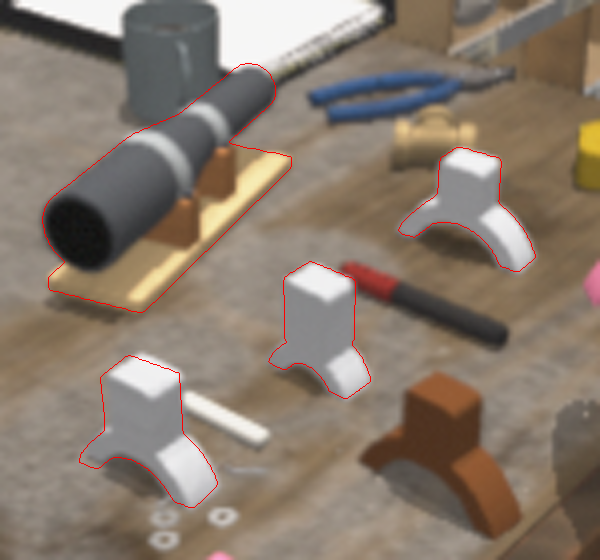

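```bash
cat > f2.py <<'E'
from h import *
T=ctrl.snapshot("top"); S=ctrl.snapshot("scene")
res={}
for k,l,p in (("m","leaf_medium",(.469,.173,0)),("s","leaf_small",(.46,.027,0))):
    o=[]
    for s in (T,S):
        pr=proj(s,[p[0],p[1],.03])[0]
        for r in ctrl.trace(s,l):
            x=r["extent"]
            if abs((x[0]+x[2])/2-pr[0])<20 and abs((x[1]+x[3])/2-pr[1])<20: o.append((s,r["region"].astype(np.float32))); break
    print(k,len(o))
    for one in o: print("   single",fit([one],leaf_pts(k),p))
    if o: p,e=fit(o,leaf_pts(k),p); print(p,np.degrees(p[2]),e); 
    res[k]=p
a=overlay(T,sum([pose(leaf_pts(k),res[k]) for k in res],[]),"",(180,180,280,240),6)
b=overlay(S,sum([pose(leaf_pts(k),res[k]) for k in res],[]),"",(200,165,300,245),6)
cv2.imwrite("pics/ov2.png",np.vstack([a,b]))
E
python3 f2.py
```

```text
m 2
   single (array([ 0.47211312,  0.16878031, -0.00460651]), np.float64(0.05982620269060135))
   single (array([ 0.47236247,  0.16872548, -0.03685861]), np.float64(0.07201683521270752))
[ 0.47223031  0.16879898 -0.00654235] -0.374849126863466 0.13368910551071167
s 1
   single (array([0.45825331, 0.02864996, 0.00457919]), np.float64(0.053431373089551926))
[0.45825331 0.02864996 0.00457919] 0.2623684696689653 0.053431373089551926
```

View pics/ov2.png

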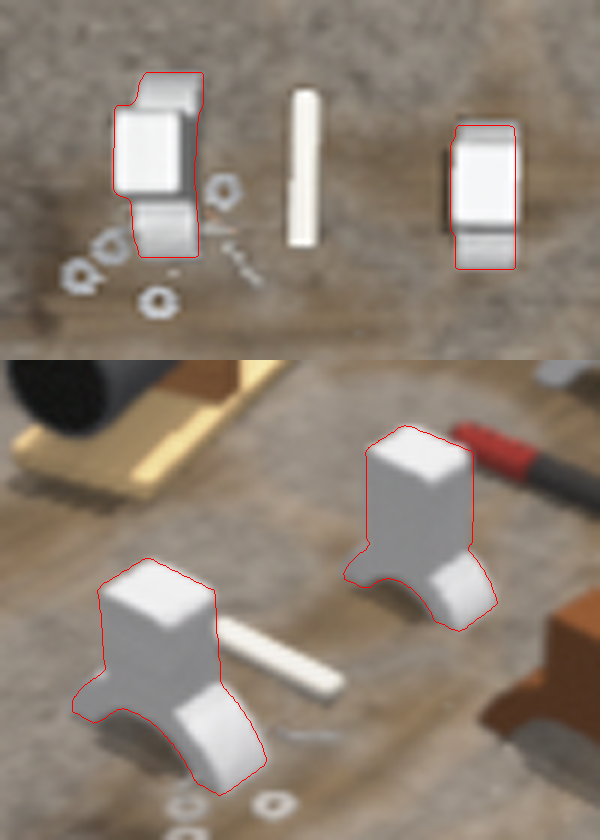

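```bash
cat >> h.py <<'E'
def go(*targets):
    o=ctrl.get_obs(); R0=Ro.from_euler("xyz",o["orientation"],degrees=True)
    print("now",round(o["clock"],2),o["tool_pos"].round(4),o["orientation"].round(2),o["force"].round(1),round(o["opening"],4),o["joint_pos"].round(1))
    for t in targets:
        d=R0.inv().apply(np.array(t[:3])-o["tool_pos"]); rv=(R0.inv()*Ro.from_euler("xyz",[180,0,t[3]],degrees=True)).as_rotvec()
        print(t,"->",d.round(4),rv.round(4),"rows>=",int(np.ceil(max(np.linalg.norm(d)/.05,np.linalg.norm(rv)/.15))))
E
python3 -c "
from h import *
go((.45,-.45,.40,-163.6),(.472,.169,.31,180),(.472,.169,.213,180))"
```

```text
now 1.6 [ 0.1903 -0.6476  0.4046] [ 180.     -0.   -163.63] [-0.3 -0.   0.4] 0.0875 [-57.1  20.5   0.7   0.  -70.1 -16.5]
(0.45, -0.45, 0.4, -163.6) -> [-0.3049  0.1164  0.0046] [ 0.     -0.     -0.0004] rows>= 7
(0.472, 0.169, 0.31, 180) -> [-0.5005  0.7041  0.0946] [ 0.     -0.      0.2858] rows>= 18
(0.472, 0.169, 0.213, 180) -> [-0.5005  0.7041  0.1916] [ 0.     -0.      0.2858] rows>= 18
```

Request:
{"method": "carry_out", "body": {
  "moves": "0.0875 -0.305 0.1164 0 0 0 0;0.0875 -0.305 0.1164 0 0 0 0;0.0875 -0.305 0.1164 0 0 0 0;0.0875 -0.305 0.1164 0 0 0 0;0.0875 -0.305 0.1164 0 0 0 0;0.0875 -0.305 0.1164 0 0 0 0;0.0875 -0.305 0.1164 0 0 0 0;0.0875 -0.5005 0.7041 0.0946 0 0 0.286;0.0875 -0.5005 0.7041 0.0946 0 0 0.286;0.0875 -0.5005 0.7041 0.0946 0 0 0.286;0.0875 -0.5005 0.7041 0.0946 0 0 0.286;0.0875 -0.5005 0.7041 0.0946 0 0 0.286;0.0875 -0.5005 0.7041 0.0946 0 0 0.286;0.0875 -0.5005 0.7041 0.0946 0 0 0.286;0.0875 -0.5005 0.7041 0.0946 0 0 0.286;0.0875 -0.5005 0.7041 0.0946 0 0 0.286;0.0875 -0.5005 0.7041 0.0946 0 0 0.286;0.0875 -0.5005 0.7041 0.0946 0 0 0.286;0.0875 -0.5005 0.7041 0.0946 0 0 0.286;0.0875 -0.5005 0.7041 0.0946 0 0 0.286"
}}

```text
clock: 3.6
tool_pos: [0.4718, 0.1722, 0.3099]
orientation: [180.0, 0.0, -179.9]
force: [-0.2, -1.8, -0.8]
opening: 0.0875
```

```bash
python3 -c "
from h import *
go((.472,.169,.31,180),(.472,.169,.213,180))
s=ctrl.snapshot('scene');save(s,'a1.png',1.5)"
```

```text
now 3.6 [0.4718 0.1722 0.3099] [ 1.7997e+02  4.0000e-02 -1.7989e+02] [-0.2 -1.8 -0.8] 0.0875 [  42.5    9.2  -28.3    0.   -52.4 -132.4]
(0.472, 0.169, 0.31, 180) -> [-0.0002 -0.0032 -0.0001] [0.0005 0.0007 0.0019] rows>= 1
(0.472, 0.169, 0.213, 180) -> [-0.0001 -0.0032  0.0969] [0.0005 0.0007 0.0019] rows>= 2
```

View pics/a1.png

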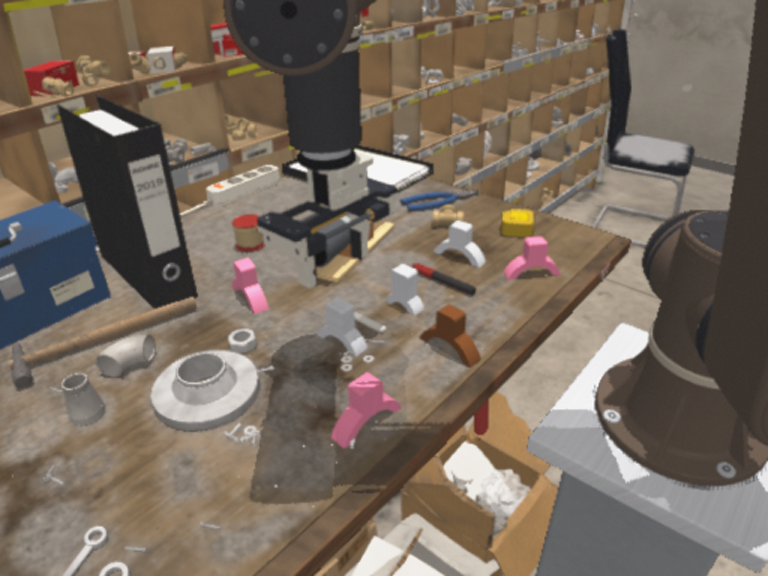

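```bash
python3 -c "
from h import *
go((.472,.169,.31,180),(.472,.169,.213,180))"
```

```text
now 3.65 [0.4725 0.1744 0.3094] [ 1.7996e+02  6.0000e-02 -1.7985e+02] [1.6 3.6 0.1] 0.0872 [  42.7    9.4  -28.2    0.   -52.3 -132.5]
(0.472, 0.169, 0.31, 180) -> [ 0.0005 -0.0054 -0.0006] [0.0008 0.001  0.0027] rows>= 1
(0.472, 0.169, 0.213, 180) -> [ 0.0006 -0.0055  0.0964] [0.0008 0.001  0.0027] rows>= 2
```

Request:
{"method": "carry_out", "body": {
  "moves": "0.0875 0 0 0 0 0 0;0.0875 0 0 0 0 0 0;0.0875 0 0 0 0 0 0;0.0875 0 0 0.03 0 0 0;0.0875 0 0 0.055 0 0 0;0.0875 0 0 0.06 0 0 0;0.0875 0 0 0.06 0 0 0"
}}

```text
clock: 4.35
tool_pos: [0.472, 0.1682, 0.2499]
orientation: [-179.9, -0.1, 179.9]
force: [-1.0, 0.5, 0.4]
opening: 0.0876
```

```bash
python3 -c "
from h import *
go((.472,.169,.213,180))"
```

```text
now 4.35 [0.472  0.1682 0.2499] [-1.7993e+02 -6.0000e-02  1.7993e+02] [-1.   0.5  0.4] 0.0876 [  42.1   13.6  -32.5    0.   -44.  -132.2]
(0.472, 0.169, 0.213, 180) -> [-0.      0.0009  0.0369] [-0.0012 -0.0011 -0.0012] rows>= 1
```

Good. Descend, close, and lift.

Request:
{"method": "carry_out", "body": {
  "moves": "0.0875 0 0 0.02 0 0 0;0.0875 0 0 0.037 0 0 0;0.0875 0 0 0.037 0 0 0;0.0875 0 0 0.037 0 0 0;0.04 0 0 0.037 0 0 0;0.02 0 0 0.037 0 0 0;0.015 0 0 0.037 0 0 0;0.015 0 0 0.037 0 0 0;0.015 0 0 0.037 0 0 0;0.015 0 0 0.037 0 0 0;0.015 0 0 0.037 0 0 0;0.015 0 0 0.03 0 0 0;0.015 0 0 0.02 0 0 0;0.015 0 0 0.01 0 0 0;0.015 0 0 -0.02 0 0 0;0.015 0 0 -0.06 0 0 0;0.015 0 0 -0.09 0 0 0;0.015 0 0 -0.09 0 0 0;0.015 0 0 -0.09 0 0 0"
}}

```text
clock: 6.25
tool_pos: [0.4717, 0.1689, 0.3413]
orientation: [179.9, 0.1, 180.0]
force: [-0.7, 0.5, -1.4]
opening: 0.0261
```

```bash
python3 -c "
from h import *
go((.642,.0286,.34,-165.3),(.642,.0286,.29,-165.3))
s=ctrl.snapshot('scene');save(s,'a2.png',4,(190,90,340,240))"
```

```text
now 6.25 [0.4717 0.1689 0.3413] [1.7989e+02 1.0000e-01 1.7998e+02] [-0.7  0.5 -1.4] 0.0261 [  42.2    7.2  -26.1   -0.   -56.6 -132.2]
(0.642, 0.0286, 0.34, -165.3) -> [-0.1703 -0.1403  0.0013] [ 0.0017  0.0019 -0.2569] rows>= 5
(0.642, 0.0286, 0.29, -165.3) -> [-0.1702 -0.1404  0.0513] [ 0.0017  0.0019 -0.2569] rows>= 5
```

View pics/a2.png

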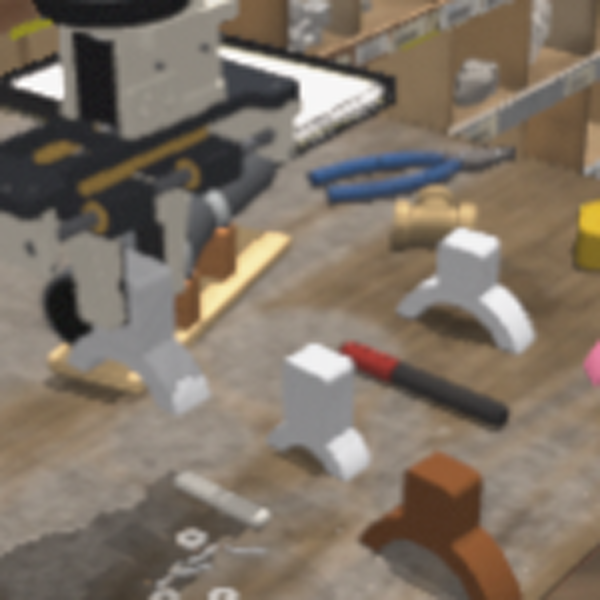

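Request:
{"method": "carry_out", "body": {
  "moves": "0.015 -0.025 -0.02 0 0 0 -0.03;0.015 -0.055 -0.045 0 0 0 -0.08;0.015 -0.085 -0.07 0 0 0 -0.13;0.015 -0.115 -0.095 0 0 0 -0.18;0.015 -0.145 -0.12 0 0 0 -0.23;0.015 -0.165 -0.136 0 0 0 -0.25;0.015 -0.17 -0.1404 0 0 0 -0.257;0.015 -0.17 -0.1404 0 0 0 -0.257;0.015 -0.17 -0.1404 0 0 0 -0.257;0.015 -0.17 -0.1404 0 0 0 -0.257;0.015 -0.17 -0.1404 0 0 0 -0.257"
}}

```text
clock: 7.4
tool_pos: [0.6413, 0.0294, 0.3404]
orientation: [180.0, 0.0, -165.2]
force: [-0.4, 0.8, -0.5]
opening: 0.0257
```

```bash
python3 -c "
from h import *
go((.642,.0286,.34,-165.3),(.642,.0286,.285,-165.3))
SP=(.6647,-.0577,np.radians(14.7))
for c,cr in (('scene',(180,80,330,200)),('top',(220,90,370,190))):
  s=ctrl.snapshot(c); o=ctrl.get_obs()['tool_pos']
  im=overlay(s,pose(leaf_pts('m'),(o[0],o[1],np.radians(14.7)),o[2]-.213)+pose(spool_pts(),SP),'',cr,5); cv2.imwrite('pics/a3'+c+'.png',im)"
```

```text
now 7.4 [0.6413 0.0294 0.3404] [ 1.7999e+02  2.0000e-02 -1.6523e+02] [-0.4  0.8 -0.5] 0.0257 [ 20.   20.1  -8.7  -0.  -61.2 -95.2]
(0.642, 0.0286, 0.34, -165.3) -> [-0.0004 -0.0009  0.0004] [0.0001 0.0003 0.0012] rows>= 1
(0.642, 0.0286, 0.285, -165.3) -> [-0.0004 -0.0009  0.0554] [0.0001 0.0003 0.0012] rows>= 2
```

View pics/a3scene.png

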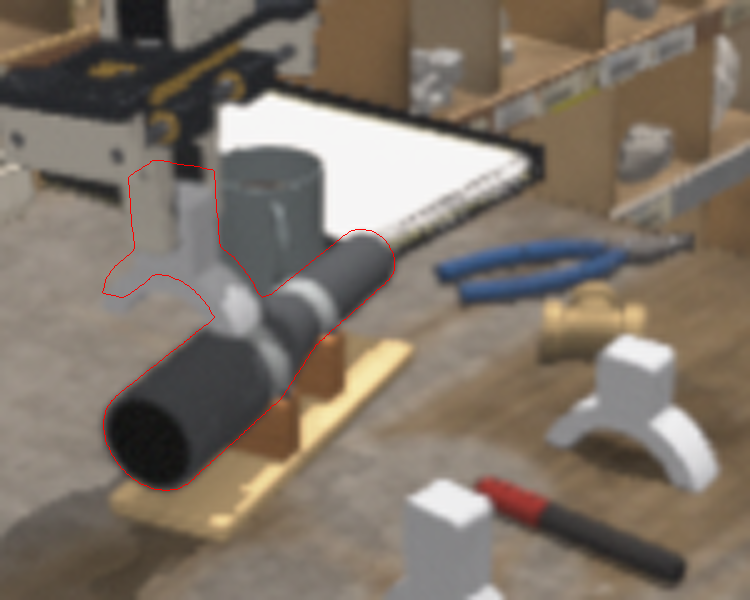

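View pics/a3top.png

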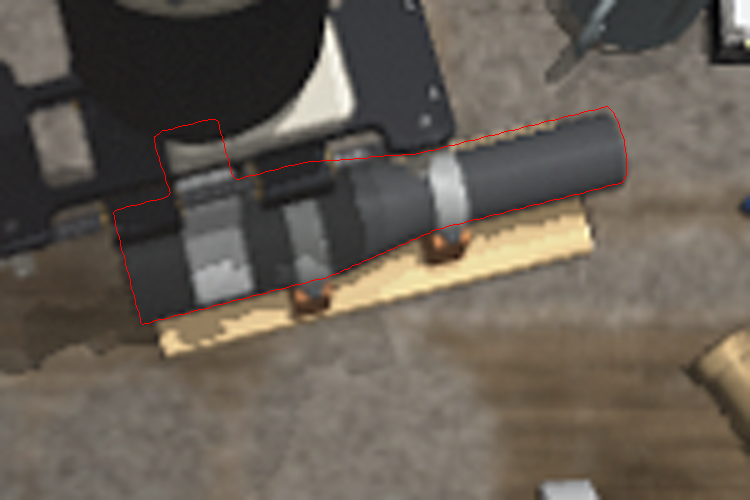

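```bash
python3 -c "
from h import *
o=ctrl.get_obs()['tool_pos']; print(o)
ims=[]
for c,cr in (('scene',(195,105,255,165)),('top',(240,115,300,175))):
  s=ctrl.snapshot(c)
  im=overlay(s,pose(leaf_pts('m'),(o[0],o[1],np.radians(14.7)),o[2]-.213),'',cr,7)
  ims.append(im)
cv2.imwrite('pics/a4.png',np.hstack(ims)[:,:])"
```

```text
[0.6415743  0.02923233 0.3405022 ]
```

View pics/a4.png

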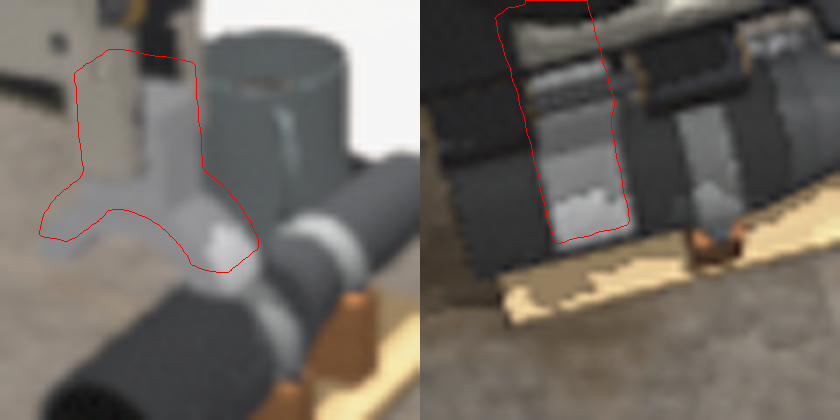

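Request:
{"method": "carry_out", "body": {
  "moves": "0.015 0 0 0.015 0 0 0;0.015 0 0 0.03 0 0 0;0.015 0 0 0.04 0 0 0;0.015 0 0 0.045 0 0 0;0.015 0 0 0.048 0 0 0;0.015 0 0 0.048 0 0 0;0.015 0 0 0.048 0 0 0"
}}

```text
clock: 8.3
tool_pos: [0.6419, 0.0288, 0.295]
orientation: [-180.0, 0.1, -165.2]
force: [-7.6, 1.4, 15.8]
opening: 0.0258
```

```bash
cat > v.py <<'E'
import sys
from h import *
SP=(.6647,-.0577,np.radians(14.7)); k,n=sys.argv[1:3]; sy=.088 if k=='m' else -.088
z={'m':.072,'s':.068}[k]
p=(SP[0]-sy*np.sin(SP[2]),SP[1]+sy*np.cos(SP[2]),SP[2])
go((p[0],p[1],z+.213,-165.3))
ims=[]
for c in ('scene','top'):
  s=ctrl.snapshot(c); u=proj(s,[p[0],p[1],z+.02])[0].astype(int)
  cr=(u[0]-30,u[1]-30,u[0]+30,u[1]+30)
  ims.append(overlay(s,pose(leaf_pts(k),p,z),'',cr,6.6666))
  ims.append(overlay(s,[np.zeros((1,3))+[9,9,0]],'',cr,6.6666)) if 0 else None
cv2.imwrite('pics/'+n,np.hstack([i for i in ims if i is not None]))
E
python3 v.py m a5.png
```

```text
now 8.3 [0.6419 0.0288 0.295 ] [-1.7997e+02  1.0000e-01 -1.6523e+02] [-7.6  1.4 15.8] 0.0258 [ 20.   22.4 -11.8   0.  -55.8 -95.2]
(np.float64(0.6423693008765371), np.float64(0.027419562244277162), 0.285, -165.3) -> [-0.0001 -0.0015  0.01  ] [-0.0005  0.0017  0.0013] rows>= 1
```

View pics/a5.png

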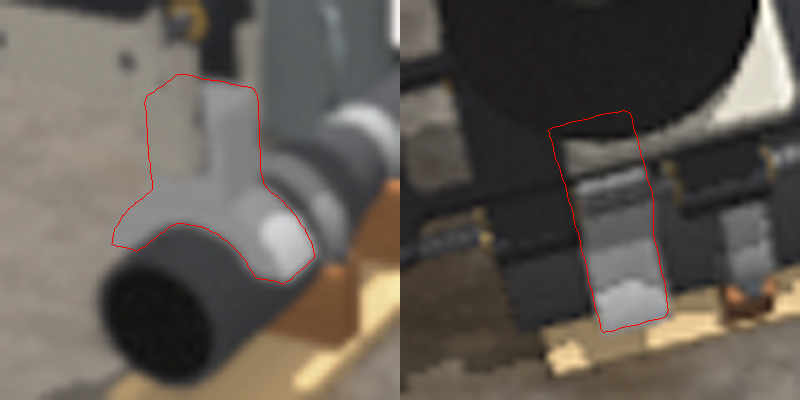

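Request:
{"method": "carry_out", "body": {
  "moves": "0.015 0.001 0 0 0 0 0;0.015 0.002 0 0 0 0 0;0.015 0.002 0 0.001 0 0 0;0.015 0.002 0 0.001 0 0 0"
}}

```text
clock: 8.8
tool_pos: [0.6411, 0.0286, 0.295]
orientation: [-180.0, 0.3, -165.2]
force: [-4.3, 3.8, 17.2]
opening: 0.0257
```

Request:
{"method": "carry_out", "body": {
  "moves": "0.03 0.002 0 -0.001 0 0 0;0.045 0.002 0 -0.003 0 0 0;0.06 0.002 0 -0.003 0 0 0;0.06 0.002 0 -0.003 0 0 0;0.06 0.002 0 -0.003 0 0 0;0.06 0.002 0 -0.02 0 0 0;0.06 0.002 0 -0.05 0 0 0;0.06 0.002 0 -0.09 0 0 0;0.06 0.002 0 -0.11 0 0 0;0.06 0.002 0 -0.11 0 0 0;0.06 0.002 0 -0.11 0 0 0"
}}

```text
clock: 9.9
tool_pos: [0.6379, 0.0276, 0.401]
orientation: [180.0, 0.0, -165.3]
force: [-0.4, 1.0, -0.5]
opening: 0.0599
```

```bash
python3 v.py m a6.png; python3 -c "
from h import *
go((.459,.0275,.35,180),(.459,.0275,.30,180))"
```

```text
now 9.9 [0.6379 0.0276 0.401 ] [ 1.7998e+02  2.0000e-02 -1.6530e+02] [-0.4  1.  -0.5] 0.0599 [ 20.   17.3  -4.5  -0.  -68.2 -95.2]
(np.float64(0.6423693008765371), np.float64(0.027419562244277162), 0.285, -165.3) -> [-0.0042 -0.0013  0.116 ] [0.0004 0.0004 0.0001] rows>= 3
now 10.0 [0.6378 0.0275 0.3997] [ 1.7999e+02 -1.2000e-01 -1.6530e+02] [-0.6 -0.7  0.1] 0.0599 [ 20.   17.3  -4.6  -0.  -68.2 -95.2]
(0.459, 0.0275, 0.35, 180) -> [0.1728 0.0453 0.0501] [-0.     -0.0021  0.2566] rows>= 4
(0.459, 0.0275, 0.3, 180) -> [0.1727 0.0453 0.1001] [-0.     -0.0021  0.2566] rows>= 5
```

View pics/a6.png

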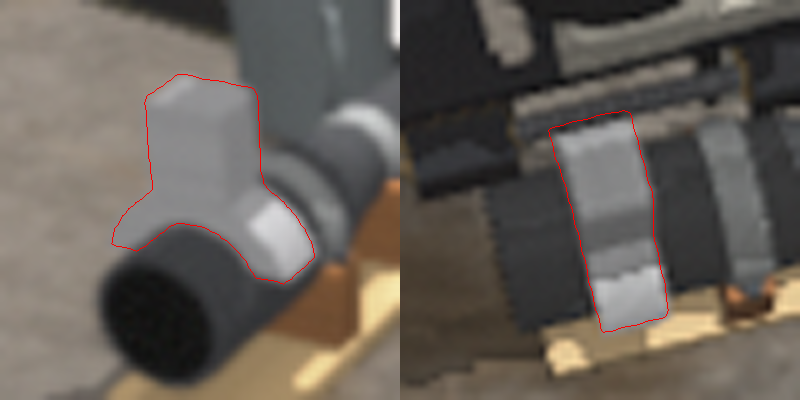

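Request:
{"method": "carry_out", "body": {
  "moves": "0.0875 0.03 0.008 0 0 0 0.05;0.0875 0.065 0.018 0.01 0 0 0.1;0.0875 0.1 0.028 0.03 0 0 0.15;0.0875 0.135 0.038 0.06 0 0 0.2;0.0875 0.16 0.043 0.08 0 0 0.25;0.0875 0.1728 0.0453 0.1 0 0 0.2566;0.0875 0.1728 0.0453 0.1 0 0 0.2566;0.0875 0.1728 0.0453 0.1 0 0 0.2566;0.0875 0.1728 0.0453 0.13 0 0 0.2566;0.0875 0.1728 0.0453 0.14 0 0 0.2566;0.0875 0.1728 0.0453 0.14 0 0 0.2566;0.0875 0.1728 0.0453 0.14 0 0 0.2566"
}}

```text
clock: 11.2
tool_pos: [0.4602, 0.0276, 0.2616]
orientation: [-180.0, 0.0, -180.0]
force: [0.7, 0.2, 0.8]
opening: 0.0877
```

```bash
python3 -c "
from h import *
go((.459,.0275,.21,180))"
```

```text
now 11.2 [0.4602 0.0276 0.2616] [-179.98    0.   -179.98] [0.7 0.2 0.8] 0.0877 [  28.     9.1  -36.5    0.   -44.4 -118. ]
(0.459, 0.0275, 0.21, 180) -> [ 0.0012 -0.0001  0.0516] [-0.0004  0.      0.0004] rows>= 2
```

Request:
{"method": "carry_out", "body": {
  "moves": "0.0875 0.001 0 0.02 0 0 0;0.0875 0.001 0 0.04 0 0 0;0.0875 0.001 0 0.051 0 0 0;0.0875 0.001 0 0.051 0 0 0;0.0875 0.001 0 0.051 0 0 0;0.04 0.001 0 0.051 0 0 0;0.02 0.001 0 0.051 0 0 0;0.012 0.001 0 0.051 0 0 0;0.012 0.001 0 0.051 0 0 0;0.012 0.001 0 0.051 0 0 0;0.012 0.001 0 0.051 0 0 0;0.012 0.001 0 0.051 0 0 0;0.012 0.001 0 0.045 0 0 0;0.012 0.001 0 0.035 0 0 0;0.012 0.001 0 0.01 0 0 0;0.012 0.001 0 -0.03 0 0 0;0.012 0.001 0 -0.06 0 0 0;0.012 0.001 0 -0.08 0 0 0;0.012 0.001 0 -0.08 0 0 0;0.012 0.001 0 -0.08 0 0 0"
}}

```text
clock: 13.2
tool_pos: [0.458, 0.0274, 0.3415]
orientation: [179.9, 0.1, 180.0]
force: [0.0, 1.0, -2.6]
opening: 0.0261
```

```bash
python3 -c "
from h import *
go((.685,-.1428,.345,-165.3))
o=ctrl.get_obs()['tool_pos']; s=ctrl.snapshot('scene')
cv2.imwrite('pics/b1.png',overlay(s,pose(leaf_pts('s'),(o[0],o[1],0),o[2]-.21),'',(220,110,320,210),6))"
```

```text
now 13.2 [0.458  0.0274 0.3415] [1.7994e+02 5.0000e-02 1.8000e+02] [ 0.   1.  -2.6] 0.0261 [  28.1    3.   -30.8   -0.   -56.1 -118.1]
(0.685, -0.1428, 0.345, -165.3) -> [-0.227  -0.1702 -0.0034] [ 0.0008  0.0011 -0.2566] rows>= 6
```

View pics/b1.png

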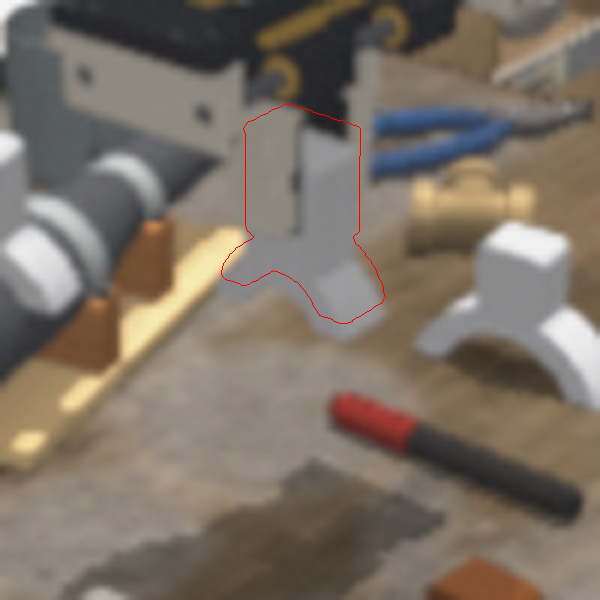

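Request:
{"method": "carry_out", "body": {
  "moves": "0.012 -0.03 -0.02 -0.003 0 0 -0.03;0.012 -0.065 -0.048 -0.01 0 0 -0.07;0.012 -0.1 -0.075 -0.01 0 0 -0.11;0.012 -0.135 -0.102 -0.01 0 0 -0.15;0.012 -0.17 -0.128 -0.01 0 0 -0.2;0.012 -0.2 -0.15 -0.01 0 0 -0.24;0.012 -0.22 -0.165 -0.01 0 0 -0.2566;0.012 -0.227 -0.1702 -0.005 0 0 -0.2566;0.012 -0.227 -0.1702 0 0 0 -0.2566;0.012 -0.227 -0.1702 0 0 0 -0.2566;0.012 -0.227 -0.1702 0.015 0 0 -0.2566;0.012 -0.227 -0.1702 0.03 0 0 -0.2566;0.012 -0.227 -0.1702 0.03 0 0 -0.2566;0.012 -0.227 -0.1702 0.03 0 0 -0.2566"
}}

```text
clock: 14.65
tool_pos: [0.6852, -0.1423, 0.3105]
orientation: [180.0, -0.1, -165.3]
force: [0.4, -0.3, -1.4]
opening: 0.0256
```

```bash
python3 v.py s b2.png
```

```text
now 14.65 [ 0.6852 -0.1423  0.3105] [ 1.7999e+02 -7.0000e-02 -1.6525e+02] [ 0.4 -0.3 -1.4] 0.0256 [  4.2  26.5  -2.7   0.  -60.8 -79.4]
(np.float64(0.6870306991234628), np.float64(-0.14281956224427717), 0.281, -165.3) -> [-0.0017 -0.001   0.0295] [ 0.0002 -0.0013  0.0008] rows>= 1
```

View pics/b2.png

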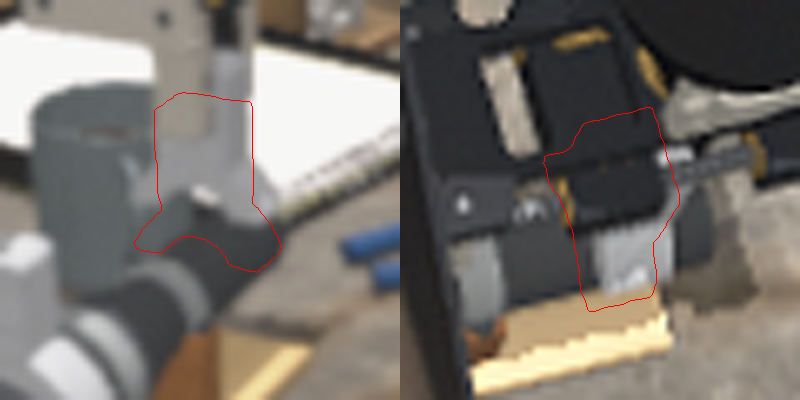

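Request:
{"method": "carry_out", "body": {
  "moves": "0.012 0 0 0.008 0 0 0;0.012 0 0 0.014 0 0 0;0.012 0 0 0.018 0 0 0;0.012 0 0 0.021 0 0 0;0.012 0 0 0.023 0 0 0;0.012 0 0 0.023 0 0 0"
}}

```text
clock: 15.35
tool_pos: [0.685, -0.1429, 0.288]
orientation: [-180.0, -0.1, -165.3]
force: [-2.4, -1.9, 0.8]
opening: 0.0261
```

```bash
python3 v.py s b3.png
```

```text
now 15.35 [ 0.685  -0.1429  0.288 ] [-1.8000e+02 -1.0000e-01 -1.6529e+02] [-2.4 -1.9  0.8] 0.0261 [  4.1  27.6  -4.1   0.  -58.3 -79.4]
(np.float64(0.6870306991234628), np.float64(-0.14281956224427717), 0.281, -165.3) -> [-0.0021 -0.0004  0.007 ] [-0.0001 -0.0017  0.0002] rows>= 1
```

View pics/b3.png

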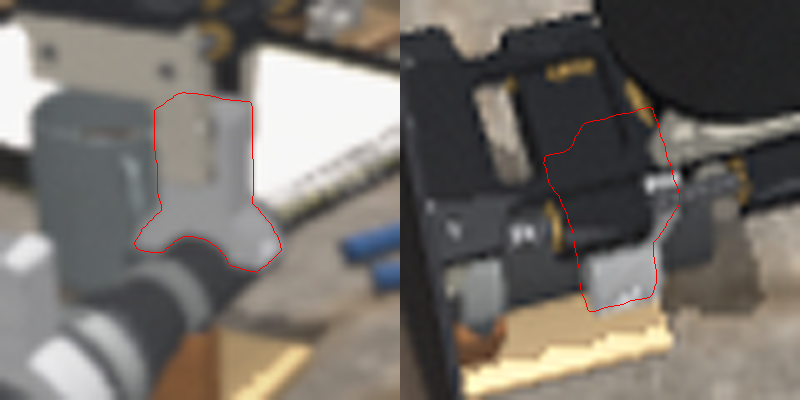

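Request:
{"method": "carry_out", "body": {
  "moves": "0.012 0 0 0.001 0 0 0;0.012 0 0 0.002 0 0 0;0.012 0 0 0.002 0 0 0"
}}

```text
clock: 15.75
tool_pos: [0.6855, -0.1428, 0.2874]
orientation: [-180.0, 0.0, -165.3]
force: [-5.2, -0.3, 7.2]
opening: 0.0257
```

Request:
{"method": "carry_out", "body": {
  "moves": "0.012 0 0 0.001 0 0 0;0.012 0 0 0.002 0 0 0;0.012 0 0 0.002 0 0 0"
}}

```text
clock: 16.05
tool_pos: [0.686, -0.1427, 0.2868]
orientation: [-179.9, 0.2, -165.2]
force: [-5.7, -0.0, 13.4]
opening: 0.0259
```

Request:
{"method": "carry_out", "body": {
  "moves": "0.012 0 0 -0.001 0 0 0;0.03 0 0 -0.002 0 0 0;0.045 0 0 -0.003 0 0 0;0.06 0 0 -0.003 0 0 0;0.06 0 0 -0.003 0 0 0;0.06 0 0 -0.003 0 0 0;0.06 0 0 -0.02 0 0 0;0.06 0 0 -0.05 0 0 0;0.06 0 0 -0.09 0 0 0;0.06 0 0 -0.12 0 0 0;0.06 0 0 -0.12 0 0 0;0.06 0 0 -0.12 0 0 0"
}}

```text
clock: 17.25
tool_pos: [0.6854, -0.1426, 0.4048]
orientation: [-180.0, 0.1, -165.3]
force: [-0.9, 0.0, -0.3]
opening: 0.0599
```

```bash
python3 v.py s b4.png;python3 -c "
from h import *
go((.45,-.40,.42,-165.3),)"
```

```text
now 17.25 [ 0.6854 -0.1426  0.4048] [-1.8000e+02  1.1000e-01 -1.6529e+02] [-0.9  0.  -0.3] 0.0599 [  4.1  22.9   4.2  -0.  -71.2 -79.4]
(np.float64(0.6870306991234628), np.float64(-0.14281956224427717), 0.281, -165.3) -> [-0.0013 -0.0006  0.1238] [-0.0001  0.0019  0.0001] rows>= 3
now 17.35 [ 0.6852 -0.1426  0.4028] [ 1.7996e+02 -9.0000e-02 -1.6529e+02] [ 1.  -0.2  0.6] 0.0598 [  4.1  23.    4.1  -0.  -71.2 -79.4]
(0.45, -0.4, 0.42, -165.3) -> [ 0.2929 -0.1893 -0.0169] [ 0.0008 -0.0015  0.0001] rows>= 7
```

View pics/b4.png

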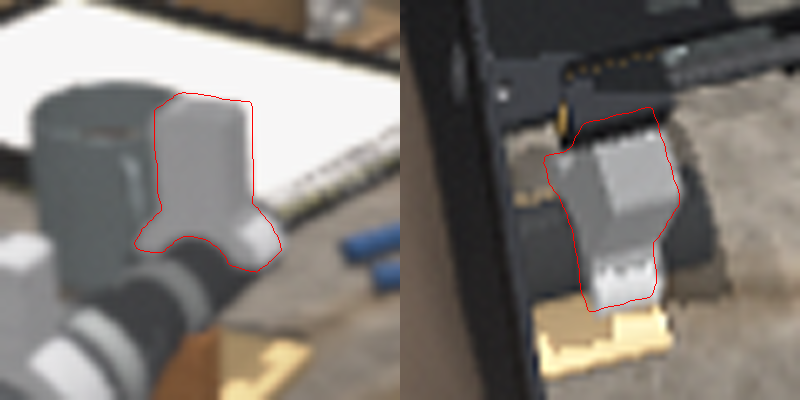

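Request:
{"method": "carry_out", "body": {
  "moves": "0.06 0.03 -0.019 0 0 0 0;0.06 0.07 -0.045 0 0 0 0;0.06 0.11 -0.07 -0.005 0 0 0;0.06 0.15 -0.097 -0.01 0 0 0;0.06 0.19 -0.123 -0.015 0 0 0;0.06 0.23 -0.15 -0.015 0 0 0;0.06 0.265 -0.17 -0.015 0 0 0;0.06 0.285 -0.185 -0.015 0 0 0;0.06 0.293 -0.189 -0.015 0 0 0;0.06 0.293 -0.189 -0.015 0 0 0;0.06 0.293 -0.189 -0.015 0 0 0"
}}

```text
clock: 18.45
tool_pos: [0.4505, -0.3995, 0.4184]
orientation: [180.0, -0.0, -165.3]
force: [1.1, 0.4, -0.6]
opening: 0.06
```

```bash
cat > chk.py <<'E'
from h import *
from scipy.optimize import minimize
T=ctrl.snapshot("top"); S=ctrl.snapshot("scene")
save(T,"c_top.png",1.5)
SP=(.6647,-.0577,np.radians(14.7))
def P6(parts,v):
    Rr=Ro.from_euler("xyz",[v[4],v[5],v[2]]); return [Rr.apply(q)+[v[0],v[1],v[3]] for q in parts]
ims=[]
for k,l,sy,z in (("m","leaf_medium",.088,.072),("s","leaf_small",-.088,.068)):
    x0=np.array([SP[0]-sy*np.sin(SP[2]),SP[1]+sy*np.cos(SP[2]),SP[2],z,0,0]); o=[]
    for s in (T,S):
        pr=proj(s,[x0[0],x0[1],z+.03])[0]; c=[]
        for L in (l,"leaf_small","leaf_medium","leaf_large"):
            for r in ctrl.trace(s,L):
                e=r["extent"]
                if abs((e[0]+e[2])/2-pr[0])<12 and abs((e[1]+e[3])/2-pr[1])<12: c.append(r)
        if c: o.append((s,c[0]["region"].astype(np.float32)))
    f=lambda v:sum(np.abs(render(s,P6(leaf_pts(k),v))-M).sum()/M.sum() for s,M in o)
    r=minimize(f,x0,method="Nelder-Mead",options=dict(initial_simplex=x0+np.vstack([np.zeros(6),np.diag([.005,.005,.08,.005,.08,.08])]),maxiter=600))
    v=r.x; d=v[:2]-SP[:2]; c,s_=np.cos(SP[2]),np.sin(SP[2])
    print(k,len(o),"e",f(x0),r.fun,"spool xy",c*d[0]+s_*d[1],-s_*d[0]+c*d[1],"z",v[3],"yaw rel",np.degrees(v[2]-SP[2]),"tilts",np.degrees(v[4:]))
    for s in (S,T):
        u=proj(s,[x0[0],x0[1],z+.02])[0].astype(int); ims.append(overlay(s,P6(leaf_pts(k),v),'',(u[0]-30,u[1]-30,u[0]+30,u[1]+30),5))
cv2.imwrite("pics/c_fit.png",np.vstack([np.hstack(ims[:2]),np.hstack(ims[2:])]))
print(ctrl.get_obs()["tool_pos"],ctrl.get_obs()["force"])
E
python3 chk.py
```

```text
m 2 e 0.38700902 0.3354688584804535 spool xy -0.0002990327501698302 0.08916996649150727 z 0.07377985642466006 yaw rel 0.5429528010366633 tilts [-0.41108596 -0.43500956]
s 2 e 0.29395813 0.24921271204948425 spool xy -0.0006493560274367892 -0.08868044628177299 z 0.06780944419407228 yaw rel 1.479877768510183 tilts [1.52744041 1.54611216]
[ 0.4500391  -0.39990786  0.4190936 ] [ 0.0137248  -0.01026614  0.95140531]
```

View pics/c_fit.png

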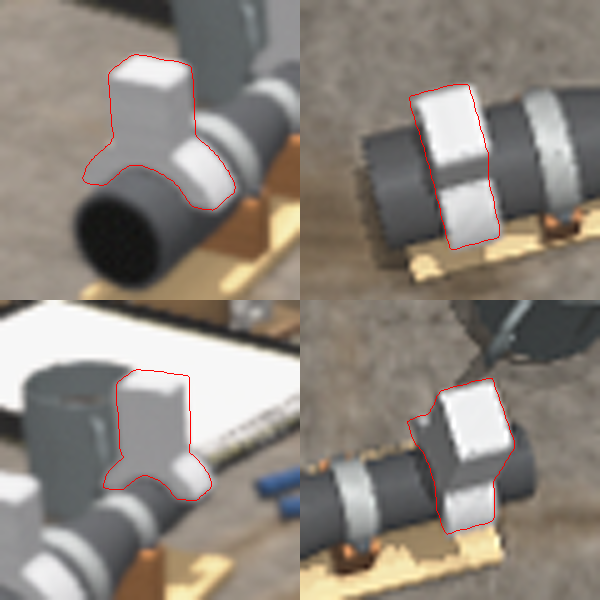

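View pics/c_top.png

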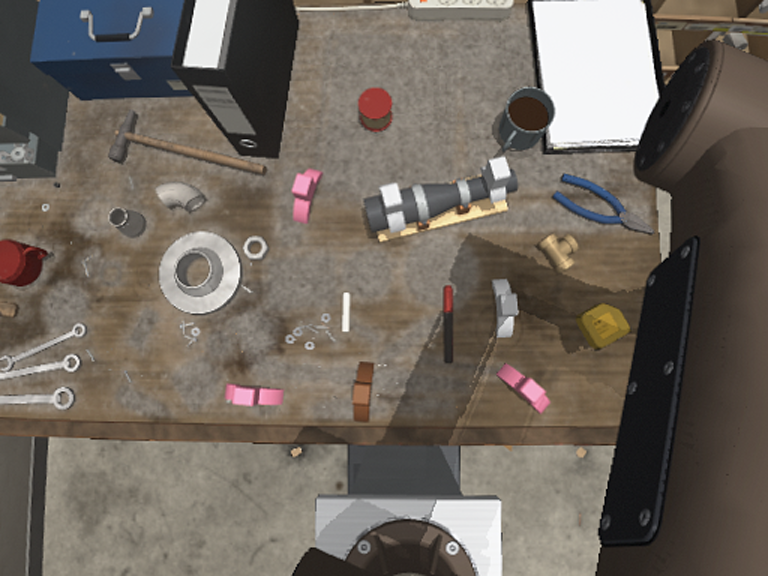

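Both leaves are seated, square and upright. The large leaf at (505,308) is unmoved, and the gripper is clear of everything. I'm handing the job in.

```bash
python3 -c "
from plant import ctrl
print(ctrl.close_job())"
```

```text
the job is handed in; nothing more can be done
None
```

The medium leaf now sits on the 60 mm pipe and the small leaf on the 40 mm pipe. Both are released, and I handed the job in at about 19 s on the robot's clock. The large leaf and the look-alikes were not touched.

My last check fitted each leaf's outline in both cameras, in the spool's frame:

| Leaf | Sideways of axis | Along the pipe (y) | Origin height | Off square | Tilt |
|---|---|---|---|---|---|
| Medium | −0.3 mm | +89 mm | 73.8 mm (72 expected) | 0.5° | under 0.5° |
| Small | −0.6 mm | −89 mm | 67.8 mm (68 expected) | 1.5° | about 1.5° on each axis |

- **Accuracy of the fit:** the two cameras placed the spool 3–5 mm apart, mainly along the pipe. The fit itself was also coarse, so 1–2 mm and 1–2° are within its error.
- **Contact and rocking:** I judged seating from the upward push when each leaf met its pipe (about 13 to 17 N) and from the pictures. I did not test for rocking separately.
- **Slip in the grip:** both leaves hung an estimated 4–5 mm low in the grip. That did not affect the seating.
- **Large leaf:** I checked by eye in the last top picture that it stands where it was, and did not fit its position again.

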